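# Weigh a turned bush on the beam balance

## Task

Weigh the brass bush on the bench beam balance: set it gently, upright, in the middle of the pan and let go, then nudge the yellow-finned counterpoise along the beam with light fingertip pushes, never clamping it, until the untouched beam comes to rest level with its pointer in the green band. The pivot is delicate, so never press or push hard on the balance, and leave the steel bush, the weight and the ring gauge where they are.

Things in the scene. Friction and masses are not known exactly. Their poses are not given: they have to be found in the camera images.
- bush_mid (a point): Centre of the loose brass-coloured bush (plain upright cylinder, 30 mm diameter, 26 mm high, with a bore), half-way up, 13 mm above its underside. z is its upright axis. Its mass is unknown, 84 to 168 g, and must be found by weighing. It starts on the worktop.
- balance: Grey frame of the balance, fixed to the worktop; base plate 90 x 330 x 12 mm. Origin on the worktop under the pivot, which is 100 mm up between two cheeks 111 mm high. Its y axis points level along the beam towards the pan, -y towards counterpoise and pointer; the pivot axis lies along its x. It may stand turned on the worktop.
- beam (a joint): Tilt of the beam in rad: 0 level, positive = pan end down, stops at +/-0.12. Spring-centred damped pivot (about 0.26 N m/rad in all); at rest about 1 s after being let go. Empty, it is level with the counterpoise at 0. Level: within 0.025 of 0, pointer in the green band. A gripper touching it or holding the counterpoise holds the beam, so only the untouched beam tells.
- pan_floor (a point): Centre of the steel pan's inner floor, on the beam 110 mm from the pivot and 14 mm above the pivot at level; it rises and sinks by up to 13 mm with the beam. Inside 64 to 68 mm wide, rim 5 mm above the floor.
- poise (a joint): Place of the 250 g counterpoise along the beam in m: 0 nearest the pivot (35 mm from it), 0.09 farthest out towards the pointer. Slides against 2 N of friction and stays where left. Balances a bush of mass m at about 0.44 m per kg (33 to 77 mm here, a little more or less by where in the pan it stands). Near balance 1 mm outwards lowers the tilt by about 0.0094 rad.
- poise_grip (a point): Centre of the upright yellow fin on the dark counterpoise block: 12 mm along the beam, 22 mm across, its bottom 18 mm below this point on the block's top, its top 18 mm above. The point is 33 mm above the beam's middle line. Axes as the beam's: y along the beam towards the pan.
- steel_bush_mid (a point): Centre of a loose steel-grey bush, 36 mm diameter, 18 mm high; a bystander, not to be moved.
- weight_mid (a point): Centre of a loose steel knob weight, 29 mm diameter, 48 mm high; a bystander, not to be moved.
- ring_mid (a point): Centre of a loose ring gauge with a knurled rim, 40 mm diameter, 14 mm high; a bystander, not to be moved.
- index (a point): Middle of the white index plate behind the red pointer at the beam's tip, 176 mm from the pivot on the counterpoise side; plate 22 x 62 mm, its top 131 mm above the worktop. The green band, 8 mm high with a red line in its middle, means level.

How it is judged:
On the way, in this order (a step that is already met when the one before it is completed fails the run):
1. the brass bush stands upright in the pan, let go, and the beam is down on the pan side (horizontal distance between bush_mid and pan_floor below 0.025 m and distance between bush_mid and pan_floor below 0.03 m and angle between bush_mid's own z axis and vertical below 0.2 rad and contact force between the fingers and bush below 0.1 N and value of joint beam above 0.06 rad), for 0.3 s.
2. with the bush in the pan, the untouched beam rests level (horizontal distance between bush_mid and pan_floor below 0.025 m and contact force between each of the arm, the fingers and balance below 0.05 N and value of joint beam between -0.025 and 0.025 rad and velocity of joint beam between -0.05 and 0.05 rad/s), for 0.5 s.
At the end, for the whole second after the job is handed in: The brass bush stands upright in the pan (centre within 25 mm of the pan's centre), and the untouched beam rests level within 0.025 rad (horizontal distance between bush_mid and pan_floor below 0.025 m and distance between bush_mid and pan_floor below 0.03 m and angle between bush_mid's own z axis and vertical below 0.2 rad and value of joint beam between -0.025 and 0.025 rad and velocity of joint beam between -0.05 and 0.05 rad/s).
It fails at once if the bush is pressed on the balance with more than 15 N (contact force between bush and balance above 15 N).
It fails at once if the robot pushes on the balance or its counterpoise with more than 15 N in all, or clamps the counterpoise (any grip squeezes harder than that) (contact force between any of the fingers, the arm and balance above 15 N).
It fails at once if the steel bush, the weight or the ring gauge is moved by more than 15 mm (distance of any of steel_bush_mid, weight_mid, ring_mid from where it was at the start of the episode above 0.015 m).
It also fails if it takes over 66 s, if anything falls off the work surface, if the arm or the gripper's body presses on something with over 40 N, if the wrist force passes 120 N, or if a joint passes its speed limit or range.

## Robot

A 6-joint arm with a two-finger parallel gripper is mounted at the origin on a cart in front of the work surface, level with it; the furniture and walls round the work are solid. World frame = base frame: x ahead of the robot, y to its left, z up, the work surface at z = 0. Lengths are in m, angles in rad, forces in N, time in s.
With the tool pointing down it reaches from about 0.35 to 0.875 m from the base axis. Payload 4.2 kg.
Tool frame: the origin (TCP) lies between the finger pads; the fingertips stand 22 mm ahead of it and the grasp point (between the pads) lies 3 mm ahead of it (nose_length is the distance from the TCP to the fingertips, in m); x points along the fingers, y is the direction in which the jaws open and shut, and the axes are right-handed (so a half turn about x gives the same grasp; the last joint's range is limited). The gripper opens to 87 mm and grips with 3 to 60 N. Pads are 19 mm wide; open, the fingers measure 117 mm over their backs; the gripper's body (75 mm by 190 mm) begins 51 mm behind the grasp point.
Start: joints at [1.479, 0.385, 0.008, 0, -1.194, -0.259], TCP at [0.215, 0.587, 0.245] pointing down, gripper open.
Joint ranges: [-3.14, 3.14], [-1.21, 2.06], [-1.07, 1.41], [-3.16, 2.05], [-2.99, -0.16], [-3.1, 3.1]. Speed limits (rad/s): [2.79, 2.79, 3.14, 3.14, 3.14, 3.14].

## Interface

Orientations are given as [roll, pitch, yaw] about the fixed x, y, z axes, in that order (R = Rz(yaw) Ry(pitch) Rx(roll)).
In Python, from workcell import * gives the robot as it stands.
- The arm moves only by the shell command python3 -m creep 'ROWS'. ROWS is JSON, a list that holds one entry, the list of rows, each a list of 7 numbers: the shift along the world's x, y, z in m, then the turn, a rotation vector about the world's x, y, z in rad, then the finger opening in m, from 0 to 0.087. A call has 1 to 20 rows; each row shifts and turns the commanded pose from where the row before left it; what a row does not reach is not made up. A row lasts 1/10 s, in which the tool goes at most 50 mm and 8.59 degrees, less where a joint would pass 70% of its speed; a pose out of reach is approached as far as the arm can. A call is refused whole if a number of a shift passes 0.05 or a number of a turn 0.15, either way. A call with a gripper value outside its range is refused whole. The fingers move at their own pace and stop on an object; the grip force is fixed at half the most. Time passes only in rows, so rows that do not move let the fingers close. It gives the time, the measured TCP pose, the force and the opening at its end, in the units of the state.
- get_state(): the state, without advancing time (a new reading comes with each control period).
- get_image(name): name is "side" or "top" or "wrist"; returns (picture, depth): 384x512x3 uint8, red, green, blue; 384x512 float32, m along the optical axis (not along the pixel's ray), 0 where there is no reading.
- camera_params(name): a dict with "fx", "fy", "cx", "cy" (pixels), "position" and "attitude" of the camera in the world. Camera axes: x right, y down, z forward; pixel columns grow to the right and rows downward; lengths in m; the calibration is good to about 2 mm. The wrist camera is an equidistant fisheye: a pixel r from the principal point sees the ray r / f radians off the axis. A picture is of the moment at which its call begins: read the wrist's pose just before it. camera_params takes no time and is no camera call; for the wrist camera it gives the pose at the moment of the call.
- close_job(): hands the job in, once; it reports no verdict.
Trained networks look in the newest picture that a camera, given by its name, has taken for a name from the list of things; names that differ only in an ending like _2 or _b are one class to them, and where a whole thing is asked for, a point or a joint stands for the part that bears it (a point fixed in the world has none). Each returns a list of dicts, best first, with "conf" (0 to 1); they miss things now and then, are a little off and sometimes report something else, mostly with a low value. They report only what shows in the picture. A call takes as long as a camera call.
- outline_of(label, camera): "mask" (384x512 bool, what is visible of it) and "extent" ([left, top, right, bottom] in pixels, round what is visible of it).
The state is a dict: "clock": time; "joint_positions": joint angles; "joint_vel": joint speeds; "joint_efforts": joint torques, N m; "tool_pos": TCP position; "ee_rot": TCP orientation; "wrist_force": force on the tool from outside, world axes, zero at the start; "wrist_torque": the same for the moment, N m; "width": opening from 0.0 (shut) to 1.0 (fully open).
Only numpy, scipy, OpenCV 4.12 (cv2) and the standard library are available. Lean on these libraries where they do the work, as an engineer would, in place of code of your own. Each camera call takes 0.05 s, during which the arm holds its last target. There are 200 camera calls.

## Working session

There is one attempt and no reset: what is moved stays moved. The work goes in short steps, Python scripts to look and compute and a shell command to move; the robot and the scene stay as the last step left them, time stands still between calls to the robot, and variables do not carry over. Pictures are saved under pics/ and viewed, about 8 in all and at most 12, crops included, and the job is handed in when it is done.

```bash
mkdir -p pics; cat > h.py <<'E'
from workcell import *
import numpy as np, cv2
from scipy.spatial.transform import Rotation as R
def cam(n):
    p=camera_params(n); a=np.array(p["attitude"],float)
    M=a if a.shape==(3,3) else (R.from_euler('xyz',a).as_matrix() if a.size==3 else R.from_quat(a).as_matrix())
    return p,M,np.array(p["position"])
def cloud(n,d,p,M,t):
    v,u=np.indices(d.shape)
    x=(u-p["cx"])/p["fx"]; y=(v-p["cy"])/p["fy"]
    if n=="wrist":
        r=np.hypot(x,y)+1e-9; k=np.tan(r)/r; x=x*k;y=y*k
    P=np.stack([x*d,y*d,d],-1)
    return P@M.T+t
def shot(n,f=None):
    p,M,t=cam(n); im,d=get_image(n)
    if f: cv2.imwrite("pics/"+f,im[:,:,::-1])
    return im,d,cloud(n,d,p,M,t)
E
python3 - <<'E'
from h import *
s=get_state(); print(s)
for n in("top","side"):
    print(n,camera_params(n))
    im,d,C=shot(n,n+"0.png")
    for l in ("bush_mid","balance","beam","pan_floor","poise","steel_bush_mid","weight_mid","ring_mid","index"):
        for o in outline_of(l,n)[:2]:
            m=o["mask"]&(d>0); q=C[m]
            if len(q): print(l,round(o["conf"],2),o["extent"],np.median(q,0).round(3),np.percentile(q,2,0).round(3),np.percentile(q,98,0).round(3))
E
cd pics; python3 -c "
import cv2,numpy as np
cv2.imwrite('a.png',cv2.resize(np.hstack([cv2.imread('top0.png'),cv2.imread('side0.png')]),None,fx=.78,fy=.78))"
```

```text
{'clock': 0.0, 'joint_positions': array([ 1.47861124e+00,  3.85550524e-01,  6.65209889e-03, -5.06592934e-04,
       -1.19396662e+00, -2.58592806e-01]), 'joint_vel': array([ 0.00026737, -0.00062683, -0.00038952, -0.00109427,  0.00096975,
       -0.00029258]), 'joint_efforts': array([ 3.34339466e-04, -3.90662634e+01,  1.87402850e+01,  4.21981260e+00,
        1.09887178e-02, -1.87944984e-04]), 'tool_pos': array([0.21456193, 0.58644466, 0.24347233]), 'ee_rot': array([ 1.6056883 ,  1.5686747 , -1.88686914]), 'wrist_force': array([-0.00196444, -0.18529869, -0.15496179]), 'wrist_torque': array([ 0.02435634, -0.00635972, -0.02301989]), 'width': 1.00004861403947}
top {'fx': 363.8473193213491, 'fy': 363.8473193213491, 'cx': 249.18064194767734, 'cy': 198.25232057354782, 'position': array([ 0.32020477, -0.01141501,  1.13679474]), 'attitude': array([-2.92747188,  0.00430836, -1.65429322])}
balance 0.76 [246.0, 168.0, 356.7, 213.9] [ 0.566 -0.163  0.014] [ 0.525 -0.333  0.007] [ 0.623 -0.018  0.128]
beam 0.98 [246.1, 176.2, 343.1, 203.1] [ 0.572 -0.079  0.118] [ 0.534 -0.298  0.011] [ 0.612 -0.017
[... 969 characters left out ...]
 -0.32   0.008] [ 0.609 -0.011  0.131]
beam 0.87 [223.6, 156.0, 254.3, 193.9] [ 0.57  -0.143  0.121] [ 0.532 -0.501  0.002] [ 0.644 -0.013  0.148]
pan_floor 0.85 [222.1, 156.6, 256.0, 191.9] [ 0.57  -0.08   0.122] [ 0.533 -0.298  0.088] [ 0.598 -0.012  0.146]
poise 0.61 [241.3, 154.8, 255.6, 175.3] [ 0.573 -0.192  0.117] [ 0.557 -0.242  0.097] [ 0.592 -0.178  0.15 ]
steel_bush_mid 0.72 [256.5, 265.8, 277.0, 282.6] [0.424 0.176 0.016] [0.409 0.15  0.001] [0.443 0.186 0.021]
weight_mid 0.62 [297.1, 195.1, 310.1, 211.1] [ 0.399 -0.193  0.023] [ 0.387 -0.275  0.001] [ 0.415 -0.185  0.05 ]
index 0.96 [225.2, 150.5, 268.5, 231.6] [ 0.566 -0.121  0.015] [ 0.521 -0.328  0.003] [ 0.616 -0.01   0.135]
```

View pics/a.png

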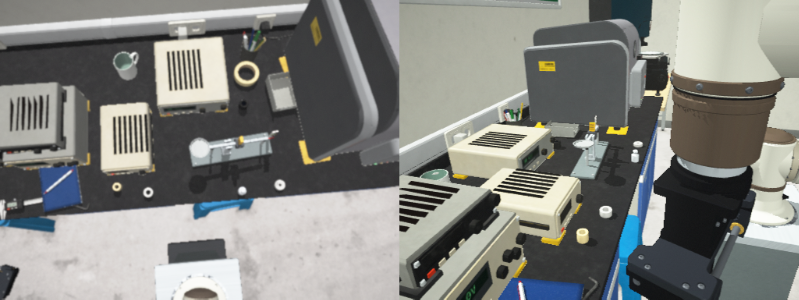

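```bash
python3 - <<'E'
from h import *
s=get_state(); print(R.from_euler('xyz',s["ee_rot"]).as_matrix().round(3))
im,d,C=shot("top")
ok=d>0
# coarse height map: max z in 5cm cells
print("cols y:",[round(y,2) for y in np.arange(.6,-.5,-.05)])
for x in np.arange(.3,.85,.05):
    print(round(x,2),[int(100*max([0,*np.clip(C[...,2][ok&(abs(C[...,0]-x)<.025)&(abs(C[...,1]-y)<.025)],0,None)])) for y in np.arange(.6,-.5,-.05)])
for n in("top","side"):
    if n=="side": im,d,C=shot(n); ok=d>0
    box=ok&(C[...,0]>.5)&(C[...,0]<.65)&(C[...,1]>-.36)&(C[...,1]<0.02)
    for nm,lo,hi in(("plate",.006,.018),("pan",.108,.125)):
        m=box&(C[...,2]>lo)&(C[...,2]<hi)
        if nm=="pan": m&=C[...,1]>-.11
        q=C[m]; print(n,nm,m.sum(),cv2.minAreaRect(q[:,:2].astype(np.float32)*1000), q.mean(0).round(4))
    h=cv2.cvtColor(im,cv2.COLOR_RGB2HSV)
    m=box&(h[...,0]>15)&(h[...,0]<35)&(h[...,1]>110)&(C[...,2]>.1); q=C[m]; print("fin",m.sum(),q.mean(0),q.min(0),q.max(0))
    b=ok&(C[...,2]>.022)&(C[...,2]<.032)&(np.hypot(C[...,0]-.456,C[...,1]-.29)<.03); q=C[b]
    if len(q)>2: print("bush",b.sum(),cv2.minEnclosingCircle(q[:,:2].astype(np.float32)),np.median(q,0))
E
```

```text
[[-0.    -0.344 -0.939]
 [ 0.    -0.939  0.344]
 [-1.    -0.     0.   ]]
cols y: [np.float64(0.6), np.float64(0.55), np.float64(0.5), np.float64(0.45), np.float64(0.4), np.float64(0.35), np.float64(0.3), np.float64(0.25), np.float64(0.2), np.float64(0.15), np.float64(0.1), np.float64(0.05), np.float64(-0.0), np.float64(-0.05), np.float64(-0.1), np.float64(-0.15), np.float64(-0.2), np.float64(-0.25), np.float64(-0.3), np.float64(-0.35), np.float64(-0.4), np.float64(-0.45)]
0.3 [0, 0, 0, 0, 0, 0, 0, 0, 0, 0, 0, 0, 0, 0, 0, 0, 0, 0, 0, 0, 0, 0]
0.35 [0, 0, 0, 0, 0, 0, 0, 0, 0, 0, 0, 0, 0, 0, 0, 0, 0, 0, 0, 0, 0, 0]
0.4 [1, 1, 1, 1, 0, 0, 0, 0, 2, 2, 0, 0, 0, 0, 0, 0, 5, 0, 0, 1, 0, 0]
0.45 [1, 2, 1, 1, 0, 0, 3, 2, 2, 2, 0, 0, 0, 0, 0, 0, 0, 0, 0, 1, 0, 0]
0.5 [1, 2, 2, 1, 0, 0, 10, 10, 10, 10, 0, 0, 1, 1, 1, 0, 0, 0, 0, 0, 0, 40]
0.55 [15, 15, 15, 15, 15, 0, 10, 10, 10, 10, 0, 0, 13, 12, 12, 11, 15, 9, 1, 1, 0, 42]
0.6 [22, 22, 22, 22, 20, 0, 10, 10, 10, 10, 0, 0, 12, 12, 12, 11, 15, 10, 13, 13, 0, 42]
0.65 [23, 23, 23, 23, 20, 0, 10, 10, 10, 10, 0, 0, 0, 0, 0, 0, 0, 1, 1, 1, 0, 42]
0.7
[... 574 characters left out ...]
 [ 0.56596086 -0.2039515   0.1192453 ] [ 0.58777115 -0.19189758  0.15190561]
bush 56 ((0.4590705335140228, 0.28706276416778564), 0.015480253845453262) [0.45838038 0.28817067 0.02656441]
side plate 1137 ((572.5890502929688, -172.45062255859375), (89.97534942626953, 331.0364685058594), 4.922333240509033) [ 0.5635 -0.13    0.0135]
side pan 200 ((567.9955444335938, -53.98240661621094), (68.96295166015625, 87.62749481201172), 35.510406494140625) [ 0.5634 -0.0517  0.122 ]
fin 84 [ 0.57488738 -0.1928611   0.13393007] [ 0.56409561 -0.20082666  0.11436176] [ 0.59069061 -0.18771227  0.15168296]
bush 123 ((0.4582456052303314, 0.2886963486671448), 0.015997910872101784) [0.45724525 0.29073359 0.02723717]
```

```bash
python3 - <<'E'
from h import *
for n in("top","side"):
    im,d,C=shot(n)
    m=(d>0)&(C[...,2]>.07)&(C[...,2]<.14)&(C[...,0]>.4)&(C[...,0]<.7)&(C[...,1]>.1)&(C[...,1]<.42)
    q=C[m]
    for y in np.arange(.1,.42,.02):
        k=q[abs(q[:,1]-y)<.01]
        if len(k): print(n,round(y,2),np.sort(k[:,0])[:3].round(3), k[:,2].max().round(3))
    b=(d>0)&(C[...,2]>.015)&(C[...,2]<.07)&(C[...,0]>.4)&(C[...,0]<.52)&(C[...,1]>.2)&(C[...,1]<.4)&(np.hypot(C[...,0]-.458,C[...,1]-.288)>.025)
    q=C[b]; print("low",len(q), q[np.argsort(q[:,0])[:6]].round(3).tolist())
E
```

```text
top 0.14 [0.509 0.511 0.511] 0.106
top 0.16 [0.509 0.511 0.511] 0.106
top 0.18 [0.511 0.511 0.511] 0.106
top 0.2 [0.511 0.511 0.511] 0.107
top 0.22 [0.511 0.511 0.511] 0.108
top 0.24 [0.509 0.509 0.509] 0.108
top 0.26 [0.509 0.509 0.509] 0.11
top 0.28 [0.509 0.509 0.51 ] 0.106
top 0.3 [0.509 0.509 0.51 ] 0.107
top 0.32 [0.511 0.511 0.511] 0.107
top 0.4 [0.546 0.554 0.556] 0.14
low 111 [[0.507, 0.304, 0.032], [0.507, 0.233, 0.034], [0.507, 0.276, 0.034], [0.507, 0.242, 0.036], [0.507, 0.279, 0.035], [0.507, 0.237, 0.032]]
side 0.14 [0.509 0.509 0.509] 0.105
side 0.16 [0.508 0.508 0.508] 0.106
side 0.18 [0.509 0.509 0.509] 0.105
side 0.2 [0.509 0.509 0.509] 0.105
side 0.22 [0.508 0.509 0.509] 0.105
side 0.24 [0.508 0.508 0.508] 0.105
side 0.26 [0.507 0.507 0.508] 0.105
side 0.28 [0.508 0.508 0.508] 0.105
side 0.3 [0.507 0.508 0.508] 0.105
side 0.32 [0.508 0.508 0.508] 0.105
side 0.4 [0.56 0.56 0.56] 0.132
low 559 [[0.505, 0.296, 0.032], [0.505, 0.279, 0.036], [0.506, 0.3, 0.037], [0.506, 0.237, 0.035], [0.506, 0.284, 0.037], [0.506, 0.256, 0.031]]
```

```bash
python3 -m creep '[[[0.027,-0.033,-0.01,0,0,0.039,0.06],[0.027,-0.033,-0.01,0,0,0.039,0.06],[0.027,-0.033,-0.01,0,0,0.039,0.06],[0.027,-0.033,-0.01,0,0,0.039,0.06],[0.027,-0.033,-0.01,0,0,0.039,0.06],[0.027,-0.033,-0.01,0,0,0.039,0.06],[0.027,-0.033,-0.01,0,0,0.039,0.06],[0.027,-0.033,-0.01,0,0,0.039,0.06],[0.028,-0.034,-0.005,0,0,0.039,0.06],[0,0,0,0,0,0,0.06],[0,0,0,0,0,0,0.06]]]'
cat > w.py <<'E'
from h import *
s=get_state(); T=s["tool_pos"]; Rt=R.from_euler('xyz',s["ee_rot"]).as_matrix()
p,M,t=cam("wrist"); print("cam in tool",(Rt.T@(t-T)).round(3),"axis",(Rt.T@M[:,2]).round(2),"tool",T.round(4),"y",Rt[:,1].round(3))
im,d,C=shot("wrist","w1.png")
for o in outline_of("bush_mid","wrist")[:2]:
    q=C[o["mask"]&(d>0)]; print(o["conf"],o["extent"],np.median(q,0)); q=q[(q[:,2]>.018)&(q[:,2]<.034)]
    if len(q)>2: print(cv2.minEnclosingCircle(q[:,:2].astype(np.float32)),q.mean(0),np.percentile(q,1,0),np.percentile(q,99,0))
E
python3 w.py
```

```text
clock: 2.3
tool_pos: [0.4594, 0.2881, 0.1595]
ee_rot: [1.265, 1.571, -1.879]
wrist_force: [-0.7, 0.7, 0.9]
width: 0.689
cam in tool [-0.141  0.    -0.083] axis [0.95 0.   0.3 ] tool [0.4594 0.2881 0.1595] y [-0.002 -1.     0.   ]
0.84 [235.3, 173.1, 264.8, 204.5] [0.46064888 0.28696628 0.02558539]
((0.4590122401714325, 0.2875109910964966), 0.014970151707530022) [0.45986235 0.28751729 0.02542517] [0.44525491 0.27348894 0.01851053] [0.47325809 0.30151101 0.02773316]
```

View pics/w1.png

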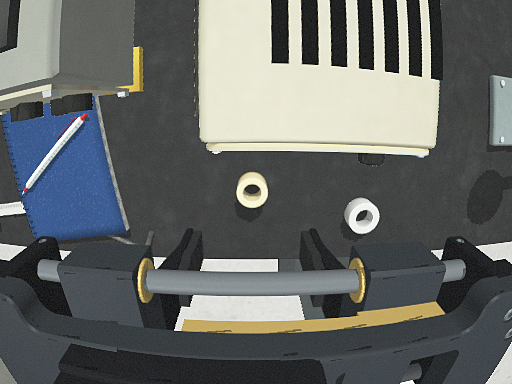

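```bash
python3 -m creep '[[[0,0,-0.03,0,0,0,0.055],[0,0,-0.03,0,0,0,0.055],[0,0,-0.03,0,0,0,0.055],[0,0,-0.02,0,0,0,0.055],[0,0,-0.012,0,0,0,0.055],[0,0,-0.005,0,0,0,0.055],[0,0,0,0,0,0,0.055],[0,0,0,0,0,0,0.02],[0,0,0,0,0,0,0.02],[0,0,0,0,0,0,0.02],[0,0,0,0,0,0,0.02],[0,0,0,0,0,0,0.02]]]'
```

```text
clock: 3.6
tool_pos: [0.4589, 0.2889, 0.0331]
ee_rot: [-2.461, 1.57, 0.681]
wrist_force: [-1.3, 0.3, 2.6]
width: 0.328
```

```bash
python3 -m creep '[[[0,0,0.02,0,0,0,0.02],[0,0,0.04,0,0,0,0.02],[0,0,0.045,0,0,0,0.02],[0,0,0.045,0,0,0,0.02],[0,0,0.017,0,0,0,0.02],[0,0,0,0,0,0,0.02],[0,0,0,0,0,0,0.02],[0,0,0,0,0,0,0.02]]]'
python3 -c "
from h import *
print([get_state()['wrist_force'].round(2) for _ in range(3)],get_state()['width'])"
python3 -m creep '[[[0.0088,-0.0285,0,0,0,-0.125,0.02],[0.0088,-0.0285,0,0,0,-0.125,0.02],[0.0088,-0.0285,0,0,0,-0.125,0.02],[0.0088,-0.0285,0,0,0,-0.125,0.02],[0.0088,-0.0285,0,0,0,-0.125,0.02],[0.0088,-0.0285,0,0,0,-0.125,0.02],[0.0088,-0.0285,0,0,0,-0.125,0.02],[0.0088,-0.0285,0,0,0,-0.125,0.02],[0.0088,-0.0285,0,0,0,-0.125,0.02],[0.0088,-0.0285,0,0,0,-0.125,0.02],[0.0088,-0.0285,0,0,0,-0.125,0.02],[0.0088,-0.0285,0,0,0,-0.125,0.02],[0,0,0,0,0,0,0.02],[0,0,0,0,0,0,0.02],[0,0,0,0,0,0,0.02]]]'
cat > p.py <<'E'
from h import *
import sys
s=get_state(); T=s["tool_pos"]; Rt=R.from_euler('xyz',s["ee_rot"]).as_matrix()
print("tool",T.round(4),"y",Rt[:,1].round(3),s["wrist_force"].round(2),s["clock"])
im,d,C=shot("wrist",sys.argv[1])
for l in("bush_mid","pan_floor","poise","beam"):
  for o in outline_of(l,"wrist")[:1]:
    q=C[o["mask"]&(d>0)]; print(l,o["conf"],o["extent"],np.median(q,0).round(4),np.percentile(q,1,0).round(4),np.percentile(q,99,0).round(4))
m=(d>0)&(C[...,0]>.52)&(C[...,0]<.61)&(C[...,1]>-.11)&(C[...,1]<0)&(C[...,2]>.105)&(C[...,2]<.124)
q=C[m]
if len(q)>5: print("pan",len(q),cv2.minEnclosingCircle(q[:,:2].astype(np.float32)),cv2.minAreaRect(q[:,:2].astype(np.float32)*1000),np.median(q,0),np.histogram(q[:,2],8))
E
python3 p.py w2.png
```

```text
clock: 4.4
tool_pos: [0.4578, 0.288, 0.1974]
ee_rot: [0.718, 1.566, -2.424]
wrist_force: [0.0, -0.1, -1.8]
width: 0.33
[array([ 0.  , -0.09, -1.78]), array([ 0.  , -0.09, -1.78]), array([ 0.  , -0.09, -1.78])] 0.32991253706614543
clock: 5.9
tool_pos: [0.5637, -0.0526, 0.1984]
ee_rot: [1.575, 1.568, -3.065]
wrist_force: [0.1, 0.3, -0.8]
width: 0.327
tool [ 0.5637 -0.0526  0.1984] y [-0.997 -0.072  0.002] [ 0.14  0.35 -0.77] 5.9
bush_mid 0.96 [225.7, 216.5, 276.1, 270.3] [ 0.5636 -0.0586  0.189 ] [ 0.5498 -0.0677  0.167 ] [ 0.577  -0.0429  0.1928]
pan_floor 0.74 [222.5, 0.0, 276.1, 52.4] [ 0.5753 -0.1934  0.1143] [ 0.5573 -0.2134  0.0127] [ 0.5945 -0.1811  0.1504]
poise 0.75 [222.9, 1.1, 270.6, 51.2] [ 0.5753 -0.1933  0.1145] [ 0.5579 -0.2107  0.0881] [ 0.5932 -0.1811  0.1504]
beam 0.19 [203.4, 0.1, 296.6, 253.3] [ 0.5699 -0.082   0.1192] [ 0.5296 -0.2066  0.0939] [ 0.5958 -0.0247  0.1499]
pan 4131 ((0.566198468208313, -0.06459393352270126), 0.045715056359767914) ((570.2449951171875, -60.88214111328125), (68.6268539428711, 80.85404205322266), 37.021812438964844) [ 0.56511517 -0.06158607  0.11972601] (array([  34,  309,  105,    0,   20, 1606, 1573,  484]), array([0.10693867, 0.10907099, 0.11120332, 0.11333564, 0.11546797,
       0.11760029, 0.11973262, 0.12186494, 0.12399727]))
```

View pics/w2.png

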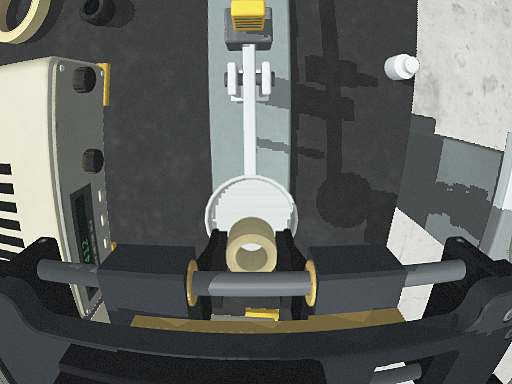

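```bash
python3 -m creep '[[[0.001,0.001,-0.015,0,0,0,0.02],[0,0,-0.015,0,0,0,0.02],[0,0,-0.01,0,0,0,0.02],[0,0,-0.005,0,0,0,0.02],[0,0,-0.004,0,0,0,0.02],[0,0,-0.003,0,0,0,0.02],[0,0,-0.003,0,0,0,0.02],[0,0,-0.002,0,0,0,0.02],[0,0,0,0,0,0,0.02],[0,0,0,0,0,0,0.02]]]'; python3 p.py w3.png
```

```text
clock: 7.15
tool_pos: [0.5654, -0.0521, 0.1427]
ee_rot: [-1.742, 1.571, -0.1]
wrist_force: [-0.1, 0.1, -0.4]
width: 0.33
tool [ 0.5654 -0.0521  0.1427] y [-0.997 -0.071 -0.   ] [-0.07  0.14 -0.4 ] 7.15
bush_mid 0.55 [228.2, 217.6, 275.9, 268.8] [ 0.5653 -0.0585  0.1328] [ 0.5514 -0.0672  0.1115] [ 0.5784 -0.0425  0.1371]
pan_floor 0.88 [197.6, 0.0, 312.7, 270.8] [ 0.5698 -0.1163  0.1097] [ 0.5297 -0.1945  0.0896] [ 0.5967 -0.0428  0.1321]
poise 0.68 [214.6, 0.1, 282.5, 35.8] [ 0.5752 -0.187   0.1168] [ 0.5575 -0.1968  0.0898] [ 0.5923 -0.1807  0.1338]
beam 0.75 [194.3, 2.2, 311.3, 258.3] [ 0.5698 -0.1177  0.1096] [ 0.5297 -0.1958  0.0119] [ 0.5974 -0.043   0.1316]
pan 3827 ((0.5635913610458374, -0.06572134047746658), 0.04488382115960121) ((570.1392822265625, -59.07219696044922), (69.15227508544922, 82.82376098632812), 36.75654602050781) [ 0.56432487 -0.0654464   0.11083544] (array([ 185,  692, 1437,  427,  684,  122,  124,  156]), array([0.10500361, 0.10737815, 0.10975269, 0.11212724, 0.11450178,
       0.11687632, 0.11925087, 0.12162541, 0.12399995]))
```

View pics/w3.png

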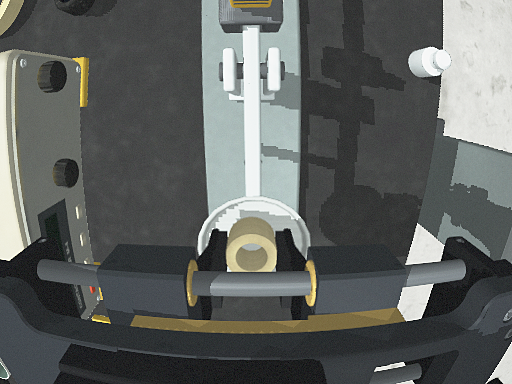

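```bash
python3 -m creep '[[[0,0,0,0,0,0,0.034],[0,0,0,0,0,0,0.038],[0,0,0,0,0,0,0.043],[0,0,0,0,0,0,0.045],[0,0,0.003,0,0,0,0.046],[0,0,0.01,0,0,0,0.046],[0,0,0.02,0,0,0,0.046],[0,0,0.03,0,0,0,0.046],[0,0,0,0,0,0,0.046],[0,0,0,0,0,0,0.046],[0,0,0,0,0,0,0.046]]]'; python3 p.py w4.png
```

```text
clock: 8.5
tool_pos: [0.5648, -0.0521, 0.2051]
ee_rot: [1.339, 1.57, 2.981]
wrist_force: [0.1, 0.8, -0.4]
width: 0.527
tool [ 0.5648 -0.0521  0.2051] y [-0.997 -0.071  0.001] [ 0.05  0.84 -0.44] 8.5
bush_mid 0.74 [230.7, 187.2, 265.2, 230.7] [ 0.565  -0.0533  0.125 ] [ 0.5506 -0.0663  0.1005] [ 0.5805 -0.0342  0.1297]
pan_floor 0.84 [212.1, 0.0, 296.4, 246.4] [ 0.57   -0.0801  0.1043] [ 0.5293 -0.2151  0.0961] [ 0.5958 -0.0118  0.1569]
poise 0.63 [222.1, 8.6, 275.0, 49.3] [ 0.5749 -0.1886  0.1211] [ 0.5574 -0.2105  0.0922] [ 0.5931 -0.1803  0.1574]
pan 1155 ((0.5625451803207397, -0.045604296028614044), 0.036328259855508804) ((563.545166015625, -55.6640625), (72.33053588867188, 51.90104675292969), 5.793962478637695) [ 0.56512537 -0.0625883   0.10954762] (array([320, 290, 180,  63,  68,  75,  74,  85]), array([0.1050007 , 0.10737108, 0.10974147, 0.11211185, 0.11448224,
       0.11685262, 0.11922301, 0.12159339, 0.12396378]))
```

View pics/w4.png

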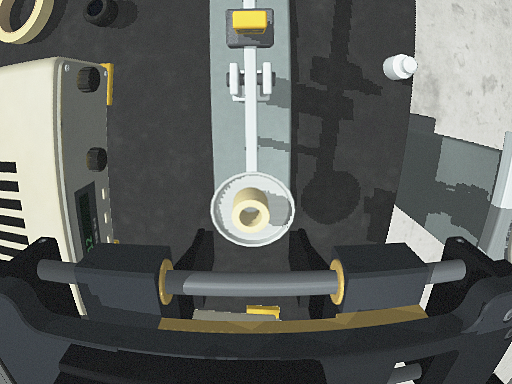

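```bash
python3 -m creep '[[[0.0014,-0.019,0,0,0,0,0.03],[0.0014,-0.019,0,0,0,0,0.02],[0.0014,-0.019,0,0,0,0,0.01],[0.0014,-0.019,0,0,0,0,0],[0.0014,-0.019,0,0,0,0,0],[0.0014,-0.019,0,0,0,0,0],[0,0,0,0,0,0,0],[0,0,0,0,0,0,0]]]'
cat > f.py <<'E'
from h import *
import sys
s=get_state(); print("tool",s["tool_pos"].round(4),s["wrist_force"].round(2),s["width"],s["clock"])
def rep(n):
    im,d,C=shot(n,sys.argv[1]+n+".png" if len(sys.argv)>1 else None)
    h=cv2.cvtColor(im,cv2.COLOR_RGB2HSV)
    box=(d>0)&(C[...,0]>.54)&(C[...,0]<.61)&(C[...,1]>-.33)&(C[...,1]<-.12)
    q=C[box&(h[...,0]>15)&(h[...,0]<35)&(h[...,1]>110)&(C[...,2]>.11)]
    if len(q)>9:
        t=q[q[:,2]>q[:,2].max()-.004]
        print(n,"fin",len(q),"top y",np.percentile(t[:,1],[2,98]).round(4),"x",np.median(t[:,0]).round(4),"z",np.median(t[:,2]).round(4),"all y",np.percentile(q[:,1],[2,98]).round(4))
    # beam profile: points close to the beam line, narrow in x
    xl=.5649-.072*(C[...,1]+.0514)
    for y in(-.09,-.10,-.125,-.13,-.14,-.22,-.23,-.24,-.25,-.26,-.27,-.28,-.29,-.30,-.31):
        k=(d>0)&(abs(C[...,0]-xl)<.005)&(abs(C[...,1]-y)<.005)&(C[...,2]>.07)&(C[...,2]<.12)
        if k.sum()>2: print(y,k.sum(),np.median(C[...,2][k]).round(4),end=" | ")
    print()
for n in ("wrist","side","top"): rep(n)
E
python3 f.py a1
```

```text
clock: 9.55
tool_pos: [0.5735, -0.1662, 0.205]
ee_rot: [1.295, 1.57, 2.936]
wrist_force: [0.6, 0.5, 0.1]
width: 0.009
tool [ 0.5735 -0.1662  0.205 ] [0.58 0.46 0.07] 0.008582432935923397 9.55
wrist fin 4103 top y [-0.1921 -0.1907] x 0.5687 z 0.2956 all y [-0.2016 -0.1872]
-0.1 17 0.101 | -0.125 18 0.1038 | -0.13 18 0.1045 | -0.14 58 0.1055 | -0.22 141 0.115 | -0.23 145 0.1164 | -0.24 158 0.1175 | -0.25 145 0.1187 | -0.26 85 0.1192 | -0.27 16 0.1194 | -0.28 4 0.1197 | -0.31 6 0.1199 | 
side fin 150 top y [-0.1454 -0.1376] x 0.577 z 0.2856 all y [-0.1962 -0.1372]
-0.125 4 0.1052 | -0.13 4 0.1049 | -0.14 10 0.106 | -0.25 3 0.1135 | -0.3 6 0.0775 | 
top fin 17 top y [-0.1715 -0.1688] x 0.5418 z 0.2712 all y [-0.1946 -0.1656]
-0.09 15 0.099 | -0.1 14 0.0997 | -0.125 15 0.104 | -0.13 12 0.1046 | -0.14 14 0.1046 | -0.22 6 0.1135 | -0.24 8 0.1173 | -0.25 8 0.1177 | -0.26 8 0.1165 | -0.27 4 0.1175 | -0.28 4 0.117 | -0.3 11 0.0754 | -0.31 3 0.1194 |
```

```bash
python3 -m creep '[[[0,0,-0.02,0,0,0,0],[0,0,-0.018,0,0,0,0],[0,0,-0.009,0,0,0,0],[0,0,0,0,0,0,0],[0.0002,-0.003,0,0,0,0,0],[0.0002,-0.003,0,0,0,0,0],[0.0002,-0.002,0,0,0,0,0],[0.0001,-0.0015,0,0,0,0,0],[0.0001,-0.0015,0,0,0,0,0],[0.0001,-0.002,0,0,0,0,0],[0.0001,-0.002,0,0,0,0,0],[0.0002,-0.003,0,0,0,0,0],[0.0002,-0.003,0,0,0,0,0],[0.0002,-0.003,0,0,0,0,0],[0.0002,-0.003,0,0,0,0,0]]]'; sed -i 's/(C\[...,2\]>.11)\]/(C[...,2]>.11)\&(C[...,2]<.17)]/' f.py; python3 f.py a2
```

```text
clock: 11.2
tool_pos: [0.5754, -0.1934, 0.1584]
ee_rot: [1.285, 1.57, 2.927]
wrist_force: [-0.1, 2.3, -1.7]
width: 0.008
tool [ 0.5754 -0.1934  0.1584] [-0.08  2.28 -1.72] 0.008098000297227105 11.2
wrist fin 1343 top y [-0.2153 -0.2057] x 0.5701 z 0.1574 all y [-0.2182 -0.205 ]
-0.1 9 0.105 | -0.22 199 0.1176 | -0.23 253 0.1101 | -0.24 215 0.1103 | -0.25 219 0.1105 | -0.26 217 0.1108 | -0.27 221 0.1111 | -0.28 221 0.1114 | -0.29 208 0.112 | -0.3 203 0.1122 | -0.31 126 0.112 | 
side fin 39 top y [-0.1938 -0.1938] x 0.565 z 0.162 all y [-0.2113 -0.1825]
-0.09 4 0.0712 | -0.125 5 0.1084 | -0.14 5 0.1086 | -0.27 5 0.1125 | -0.28 3 0.113 | -0.29 7 0.1131 | -0.3 7 0.1089 | 
-0.125 13 0.1057 | -0.13 12 0.1063 | -0.14 16 0.106 | -0.26 3 0.1131 | -0.27 10 0.11 | -0.28 12 0.1108 | -0.29 13 0.1119 | -0.3 17 0.1092 | -0.31 7 0.107 |
```

```bash
python3 -m creep '[[[0.0002,-0.003,0,0,0,0,0],[0.0002,-0.003,0,0,0,0,0],[0.0002,-0.003,0,0,0,0,0],[0.0002,-0.003,0,0,0,0,0],[0.0002,-0.003,0,0,0,0,0],[0.0002,-0.003,0,0,0,0,0],[0,0,0,0,0,0,0],[0,0.003,0,0,0,0,0],[0,0.006,0,0,0,0,0],[0,0,0,0,0,0,0],[0,0,0,0,0,0,0],[0,0,0,0,0,0,0],[0,0,0,0,0,0,0],[0,0,0,0,0,0,0],[0,0,0,0,0,0,0]]]'; python3 f.py a3
```

```text
clock: 12.85
tool_pos: [0.5767, -0.2021, 0.1585]
ee_rot: [1.711, 1.571, -2.931]
wrist_force: [-0.2, 0.0, -0.3]
width: 0.008
tool [ 0.5767 -0.2021  0.1585] [-0.25  0.02 -0.31] 0.0075784433104355425 12.85
wrist fin 1309 top y [-0.2337 -0.2221] x 0.5782 z 0.1545 all y [-0.2351 -0.2222]
-0.1 3 0.0832 | -0.125 66 0.1058 | -0.13 16 0.1061 | -0.23 20 0.1191 | -0.24 274 0.1188 | -0.25 215 0.1117 | -0.26 219 0.112 | -0.27 222 0.1125 | -0.28 223 0.113 | -0.29 218 0.1135 | -0.3 210 0.114 | -0.31 127 0.1138 | 
side fin 43 top y [-0.1945 -0.1945] x 0.5651 z 0.1681 all y [-0.2271 -0.1906]
-0.125 6 0.1082 | -0.13 4 0.1088 | -0.14 3 0.1089 | -0.22 8 0.1138 | -0.28 3 0.1113 | -0.29 3 0.1148 | -0.3 7 0.1139 | 
-0.125 13 0.1057 | -0.13 11 0.1056 | -0.14 14 0.105 | -0.27 4 0.1131 | -0.28 10 0.1115 | -0.29 13 0.1114 | -0.3 18 0.0915 | -0.31 7 0.113 |
```

```bash
python3 -m creep '[[[0.0003,-0.004,0,0,0,0,0],[0.0002,-0.002,0,0,0,0,0],[0.0001,-0.0015,0,0,0,0,0],[0.0001,-0.0015,0,0,0,0,0],[0.0001,-0.0015,0,0,0,0,0],[0.0001,-0.0015,0,0,0,0,0],[0.0001,-0.0015,0,0,0,0,0],[0,0,0,0,0,0,0],[0,0,0,0,0,0,0]]]';python3 -m creep '[[[0,0.003,0,0,0,0,0],[0,0.006,0,0,0,0,0],[0,0,0,0,0,0,0],[0,0,0,0,0,0,0],[0,0,0,0,0,0,0],[0,0,0,0,0,0,0],[0,0,0,0,0,0,0],[0,0,0,0,0,0,0],[0,0,0,0,0,0,0],[0,0,0,0,0,0,0]]]'; python3 f.py a4
```

```text
clock: 13.9
tool_pos: [0.5777, -0.2157, 0.1586]
ee_rot: [2.96, 1.57, -1.681]
wrist_force: [-0.2, 1.1, 0.1]
width: 0.005
clock: 14.9
tool_pos: [0.5777, -0.2066, 0.1585]
ee_rot: [1.597, 1.571, -3.045]
wrist_force: [0.6, -0.1, -0.4]
width: 0.006
tool [ 0.5777 -0.2066  0.1585] [ 0.6  -0.14 -0.44] 0.005995114629980821 14.9
wrist fin 1209 top y [-0.2391 -0.2278] x 0.5789 z 0.1519 all y [-0.2397 -0.2277]
-0.125 96 0.107 | -0.13 71 0.1069 | -0.24 171 0.1161 | -0.25 260 0.109 | -0.26 204 0.1082 | -0.27 217 0.1083 | -0.28 212 0.1084 | -0.29 204 0.1085 | -0.3 203 0.1086 | -0.31 126 0.1082 | 
side fin 49 top y [-0.1981 -0.1981] x 0.5662 z 0.1669 all y [-0.2389 -0.198 ]
-0.09 6 0.0725 | -0.125 3 0.1096 | -0.14 7 0.1085 | -0.22 13 0.1138 | -0.3 5 0.108 | 
-0.125 7 0.1061 | -0.13 12 0.1066 | -0.14 15 0.1079 | -0.28 10 0.1088 | -0.29 10 0.1076 | -0.3 18 0.1068 | -0.31 6 0.1053 |
```

```bash
python3 -m creep '[[[0,0.003,0.01,0,0,0,0],[0,0,0.03,0,0,0,0],[0,0,0.03,0,0,0,0],[0,0,0.02,0,0,0,0],[0,0,0,0,0,0,0],[0,0,0,0,0,0,0],[0,0,0,0,0,0,0],[0,0,0,0,0,0,0],[0,0,0,0,0,0,0],[0,0,0,0,0,0,0]]]'; python3 f.py a5; python3 p.py w5.png | grep bush
python3 -c "
import cv2,numpy as np
a=cv2.imread('pics/a5wrist.png'); b=cv2.imread('pics/a5side.png')[135:235,200:280]
cv2.imwrite('pics/v5.png',np.hstack([cv2.resize(a,(460,345)),cv2.resize(b,(276,345),interpolation=cv2.INTER_CUBIC)]))"
```

```text
clock: 16.05
tool_pos: [0.5776, -0.2036, 0.2479]
ee_rot: [1.431, 1.57, 3.073]
wrist_force: [-0.1, -0.2, 0.6]
width: 0.004
tool [ 0.5776 -0.2036  0.2479] [-0.09 -0.16  0.59] 0.003579232211104893 16.05
wrist fin 462 top y [-0.2384 -0.2272] x 0.5791 z 0.1519 all y [-0.2392 -0.2271]
-0.22 14 0.1073 | -0.24 78 0.1163 | -0.25 120 0.1088 | -0.26 96 0.1082 | -0.27 96 0.1083 | -0.28 99 0.1085 | -0.29 93 0.1085 | -0.3 95 0.1086 | -0.31 58 0.1082 | 
side fin 83 top y [-0.2352 -0.2233] x 0.5805 z 0.1538 all y [-0.2664 -0.2214]
-0.09 7 0.0728 | -0.13 4 0.1084 | -0.14 5 0.109 | -0.22 12 0.1117 | -0.23 6 0.1186 | -0.3 4 0.1071 | 
top fin 14 top y [-0.236  -0.2303] x 0.5766 z 0.1526 all y [-0.236  -0.2303]
-0.13 4 0.1069 | -0.14 16 0.1063 | -0.22 4 0.1148 | -0.25 7 0.1072 | -0.26 12 0.1078 | -0.27 13 0.1071 | -0.28 12 0.1072 | -0.3 7 0.1077 | -0.31 7 0.1052 | 
bush_mid 0.47 [243.7, 309.6, 258.0, 322.0] [ 0.5674 -0.0661  0.129 ] [ 0.5558 -0.0682  0.118 ] [ 0.5784 -0.0589  0.1398]
```

View pics/v5.png

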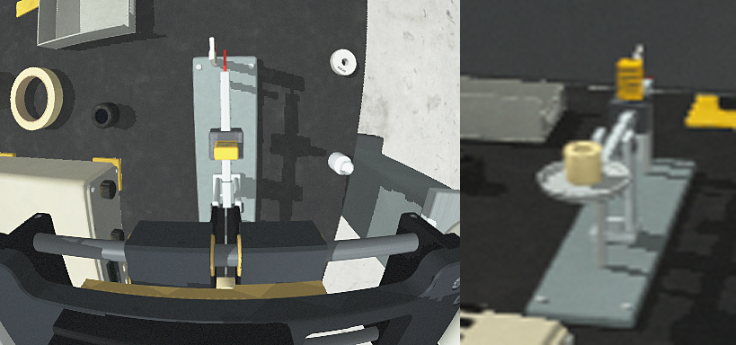

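```bash
python3 -c "
from workcell import *
print(close_job(),get_state()['clock'])"
```

```text
the job is handed in; nothing more can be done
the job is handed in; nothing more can be done
```

I weighed the brass bush and handed the job in at about 16 s of the 66 s limit. `close_job()` gives no verdict, so the result rests on my own last checks.

- **Placing:** I set the bush upright in the middle of the pan and let go. The beam went down to its stop on the pan side, with a measured tilt of about 0.119 rad.
- **Balancing:** I pushed the counterpoise outwards with closed fingertips, never clamping it. It ended about 35 mm out, which puts the bush at roughly 80 g. That is slightly under the 84 g lower limit given, because I read the position only to a few mm. The force readings taken between pushes were at most about 3 N.
- **Last checks:** With the arm 9 cm clear, the beam's slope in the wrist camera depth gave a tilt of about 0.01 rad, against the 0.025 limit. The reading did not change over about a second.
- **Bush and bystanders:** The final picture showed the bush upright in the pan. I did not measure the bystanders again, but the arm touched only the bush, the pan and the counterpoise.
- **What did not agree or was not seen:** The pointer was too small in the pictures to read against the green band, so "level" rests on the slope alone. The overhead and side cameras gave noisier slopes, roughly consistent with level. The last automatic sighting of the bush was partly hidden by the gripper, so I relied on the earlier clear view, which put it within a few mm of the pan's centre.

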